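# Clip the shafts of the ferris wheel drive

## Task

Switch the isolator off, swing the drive arm well clear of the shafts to its open side, and push every spring clip lying on the bench sideways into the groove of a shaft until it snaps fully home, one clip to a shaft (any shaft will do; one may be left over). Then swing the drive arm back against its stop over the shafts, and last of all switch the isolator on again; it stays off while the arm is out. Leave the other things on the bench where they are.

Things in the scene. Friction and masses are not known exactly. Their poses are not given: they have to be found in the camera images.
- clip1_tab (a point): Centre of the upright tab of a steel spring clip; three or all four of clips 1 to 4 (all alike) lie flat on the table at the robot's right. The tab is a plate 12 mm thick (y), 28 mm long (x), that rises from 8 to 48 mm above the clip's underside; this point is 30 mm above the underside. Site x points along the clip to its open mouth, z up. Take the tab by its two faces from above.
- clip1_eye (a point): Centre of clip 1's opening for a shaft, 4 mm above its underside and 37 mm ahead (x) of the tab's centre. The clip is 8 mm thick, 46 mm wide at the back and about 84 mm long: its back plate ends 52 mm behind this point, two sprung jaws reach about 32 mm ahead of it, with a flared mouth that finds a shaft up to about 5 mm off centre.
- clip2_tab (a point): The same point of clip 2: middle of its tab, 30 mm above its underside.
- clip2_eye (a point): Centre of clip 2's opening, as for clip 1. The jaws of every clip part as it is pushed on (roughly 10 to 15 N) and snap shut behind the core when the eye is some 3 to 7 mm short of the shaft's axis; push on until the eye is on the axis. A seated clip has 1 to 2 mm of play.
- clip3_tab (a point): The same point of clip 3: middle of its tab, 30 mm above its underside.
- clip3_eye (a point): Centre of clip 3's opening, as for clip 1.
- clip4_tab (a point): The same point of clip 4: middle of its tab, 30 mm above its underside.
- clip4_eye (a point): Centre of clip 4's opening, as for clip 1.
- shaft1 (a point): Axis of the first (base's -y end) of four upright steel shafts, 4 mm above the bearing plate: where a seated clip's eye comes to be. They stand 85 mm apart along point y on the drive base, a tin box 220 (x) x 340 (y) mm with a flat plate on top, 30 mm above the table. The plate reaches 130 mm to -x of the shafts, 90 mm to +x. Site x is the base's x, z up; the base's place and yaw vary.
- shaft2 (a point): The same point on the second shaft. Every shaft's groove lies right on the plate: core 20 mm in diameter and 11 mm high; above it is a head 30 mm in diameter, up to 48 mm above the plate. A clip laid flat on the plate slides straight into the groove, best pushed to +x from the -x side (the robot's side).
- shaft3 (a point): The same point on the third shaft.
- shaft4 (a point): The same point on the fourth shaft (base's +y end).
- drive_arm (a joint): Angle of the drive arm, a grey 165 mm bar swinging level on a post behind the shafts, underside 102 mm above the table (its roller reaches down to 90 mm). 0 = against its stop, pointing to -x of the base over the middle of the row; grows as it swings to the base's +y (clockwise from above) up to 1.7. Clear of the shafts above about 1.3. Stiff hinge (about 0.12 N m): it stays where it is left.
- swing_knob (a point): Centre of the upright round wooden knob near the arm's free end: 18 mm diameter, from 118 to 165 mm above the table (this point 142 mm), 140 mm from the hinge. It may be pinched from above or pushed.
- swing_hinge (a point): Point on the drive arm's vertical hinge axis, at the height of swing_knob's centre.
- isolator (a joint): Angle of the isolator's handle: 0 = OFF, leaning 0.6 rad towards its box's -x (to the robot); 1.2 = ON, leaning 0.6 rad to +x. Over-centre: beyond upright (0.6) it falls to that side by itself; a push of 1 to 2 N will do.
- isolator_grip (a point): Centre of the isolator handle's black crossbar: 22 mm thick, 72 mm long along the box's y, 85 mm from the hinge; below it is a 12 mm steel rod.
- isolator_hinge (a point): Middle of the isolator handle's hinge, 60 mm above the table, on a grey box 100 x 75 x 50 mm; hinge lugs rise to 73 mm. Site x is the box's x: the handle moves in this point's x-z plane. Its place and yaw vary.
- cork: Bystander, to be left where it is: cork sanding block, 60 x 110 x 40 mm.
- rim1: Bystander, to be left where it is: tin drum rim, ring of 120 mm diameter, 35 mm high.
- rim3: Bystander, to be left where it is: tin drum rim, ring of 120 mm diameter, 35 mm high.
- screwdriver: Bystander, to be left where it is: screwdriver.
- tinwheel: Bystander, to be left where it is: small tin wheel with a hub, 60 mm diameter, 22 mm high.
There are look-alikes about, which are no part of the job. Leave any blue look-alike of the part that bears clip3_tab alone.

How it is judged:
By the outcome, as a careful person would: the job done as asked, in the order asked, and still so for the second after the job is handed in, with the robot touching nothing.
Of clip1, clip2, clip3, clip4 only 3 to 4 are there at a start; the rules pass over those that are not, and their reading is None.
At some moment in a run one of clip1, clip2, clip3, clip4 may be knocked a few centimetres aside while the robot is not near it.
Once in a run the grip may slacken for a moment while it holds something.
It also fails if it takes over 208 s, if anything falls off the work surface, if the arm or the gripper's body presses on something with over 40 N, if the wrist force passes 120 N, or if a joint passes its speed limit or range.

## Robot

A 6-joint arm with a two-finger parallel gripper is mounted at the origin on the work surface. World frame = base frame: x ahead of the robot, y to its left, z up, the work surface at z = 0. Lengths are in m, angles in degrees, forces in N, time in s.
With the tool pointing down it reaches from about 0.375 to 0.75 m from the base axis. Payload 9 kg.
Tool frame: the origin (TCP) lies where the fingers leave the gripper's body, on its centre line; the fingertips stand 73 mm ahead of it and the grasp point (between the pads) lies 54 mm ahead of it (robot.tip_reach is the distance from the TCP to the fingertips, in m); z points along the fingers, y is the line along which they close (so a half turn about z gives the same grasp; the last joint's range is limited). The gripper opens to 85 mm and grips with 20 to 120 N. Pads are 22 mm wide; open, the fingers measure 114 mm over their backs; the gripper's body (76 mm by 85 mm) begins 54 mm behind the grasp point. The pads swing forward as they close: fully open they stand 13 mm farther back than shut.
Start: joints at [-82.431, 5.964, 5.575, 89.605, 0, 77.527], TCP at [0.206, -0.564, 0.304] pointing down, gripper open.
Joint ranges: [-171.21, 171.21], [-48.23, 106.86], [-62.78, 66.21], [-105.2, 120.99], [-86.42, 89.51], [-180, 180]. Speed limits (degrees/s): [127.2, 127.2, 147.25, 180, 180, 180].

## Interface

Orientations are given as [roll, pitch, yaw] about the fixed x, y, z axes, in that order (R = Rz(yaw) Ry(pitch) Rx(roll)).
In Python, from plant import robot gives the robot as it stands. Calls block until the motion is done:
- robot.move_pose(position, orientation): joint-space move of the TCP to a pose.
- robot.line_to(position, vel=0.15, rotation=None, guard=None): straight line of the TCP; rotation=None keeps the orientation; vel is the mean speed in m/s. With guard (N) it stops when the force on the tool has changed by that much, and returns True; else False.
- robot.goto_joints(angles): joint-space move.
- robot.set_gripper(opening): finger opening in m; the grip force is fixed at half the most; returns when the fingers have stopped.
- robot.pause(seconds).
- robot.ik(position, orientation): joint angles nearest the present ones, or None.
- robot.observe(): the state.
- robot.grab_frame(name): name is "side" or "top"; returns the picture (400x640x3 uint8, blue, green, red); there is no depth.
- robot.get_calibration(name): a dict with "vertical_fov" (degrees; the focal length in pixels is half the picture's height over the tangent of half this angle, whatever the lens; pixels are square), "cx", "cy" (the principal point, pixels), "rvec" (rotation vector, rad) and "tvec" (3), from world to camera coordinates, as OpenCV has them. Camera axes: x right, y down, z forward; pixel columns grow to the right and rows downward; lengths in m; the calibration is good to about 2 mm. A picture is of the moment at which its call begins. get_calibration takes no time and is no camera call.
A pose or a line that the arm cannot do raises robot.IKError and nothing moves.
- robot.job_done(): hands the job in; it is judged then, once.
The state is a dict: "time": time; "q": joint angles; "qvel": joint speeds; "joint_torque": joint torques, N m; "tool_pos": TCP position; "tcp_rot": TCP orientation; "ft_force": force on the tool from outside, world axes, zero at the start; "torque": the same for the moment, N m; "gripper_width": finger opening in m; "gripper_force": force on a finger pad.
Only numpy, scipy, OpenCV 4.12 (cv2) and the standard library are available. Lean on these libraries where they do the work, as an engineer would, in place of code of your own. Each camera call takes 0.05 s, during which the arm holds its last target. There are 200 camera calls.

## Working session

There is one attempt and no reset: what is moved stays moved. The work goes in short steps, each a Python script; the robot and the scene stay as the last script left them, time stands still between calls to the robot, and variables do not carry over. Pictures are saved under pics/ and viewed, at most 14 in all, crops included, and the job is handed in when it is done.

```bash
mkdir -p pics; cat > h.py <<'E'
import numpy as np, cv2
from plant import robot
def cal(n):
    c=robot.get_calibration(n); f=200/np.tan(np.radians(c["vertical_fov"])/2)
    K=np.array([[f,0,c["cx"]],[0,f,c["cy"]],[0,0,1]]); R=cv2.Rodrigues(np.array(c["rvec"],float))[0]
    return K,R,np.array(c["tvec"],float).ravel(),c
def ray(n,u,v):
    K,R,t,_=cal(n); return -R.T@t, R.T@np.linalg.inv(K)@np.array([u,v,1.])
def on(n,u,v,z):
    o,d=ray(n,u,v); return o+d*(z-o[2])/d[2]
def proj(n,p):
    K,R,t,_=cal(n); q=K@(R@np.array(p,float)+t); return q[:2]/q[2]
E
python3 - <<'E'
from h import *
for n in("top","side"):
    cv2.imwrite(f"pics/{n}0.png",cv2.resize(robot.grab_frame(n),(800,500),interpolation=cv2.INTER_CUBIC)); K,R,t,c=cal(n); print(n,c,-R.T@t)
print(robot.observe())
E
```

```text
top {'vertical_fov': 57.91980651321534, 'cx': 324.1250026378787, 'cy': 197.71716635092102, 'rvec': array([ 2.23902863, -1.96492728,  0.20437073]), 'tvec': array([-0.11379343,  0.4877728 ,  1.30489095])} [ 0.22183579 -0.08568211  1.37733769]
side {'vertical_fov': 49.154319727933675, 'cx': 322.130027846125, 'cy': 208.0002455552215, 'rvec': array([ 2.39741426, -0.31005077,  0.13191049]), 'tvec': array([-0.52039574,  0.12574587,  1.39819511])} [ 0.27586723 -0.93995378  1.13223561]
{'time': 0.1, 'q': array([-8.24300691e+01,  5.99529352e+00,  5.53131236e+00,  8.96046360e+01,
        2.76219026e-04,  7.75291573e+01]), 'qvel': array([-0.0535218 , -0.0514914 ,  0.14833114,  0.0037372 ,  0.08175977,
        0.08769901]), 'joint_torque': array([ 7.04752820e-03, -5.58212614e+01,  5.04716170e+01,  1.33762715e-02,
       -4.11348665e-04, -3.12318321e-06]), 'tool_pos': array([ 0.20561847, -0.56343942,  0.3031971 ]), 'tcp_rot': array([-1.79933061e+02, -1.50870767e-02,  2.00407647e+01]), 'ft_force': array([ 0.31230557, -0.68345254,  0.69745986]), 'torque': array([-0.01798364, -0.01527292,  0.00388616]), 'gripper_force': 0.0, 'gripper_width': 0.0856411085393197}
```

View pics/top0.png

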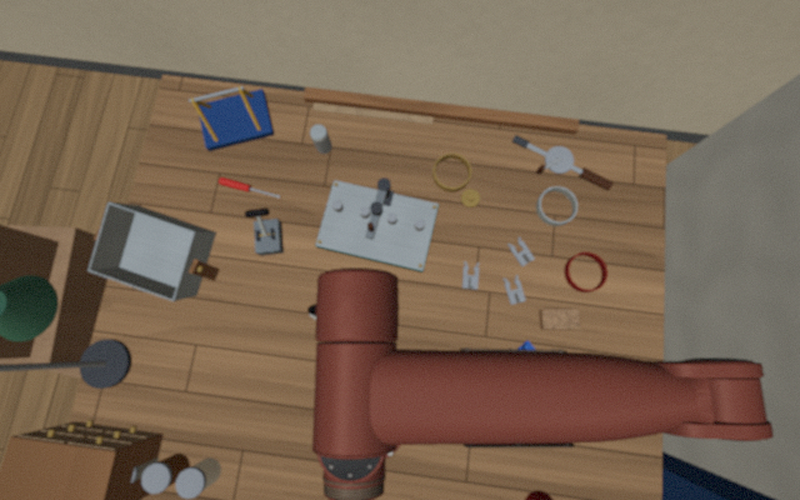

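View pics/side0.png

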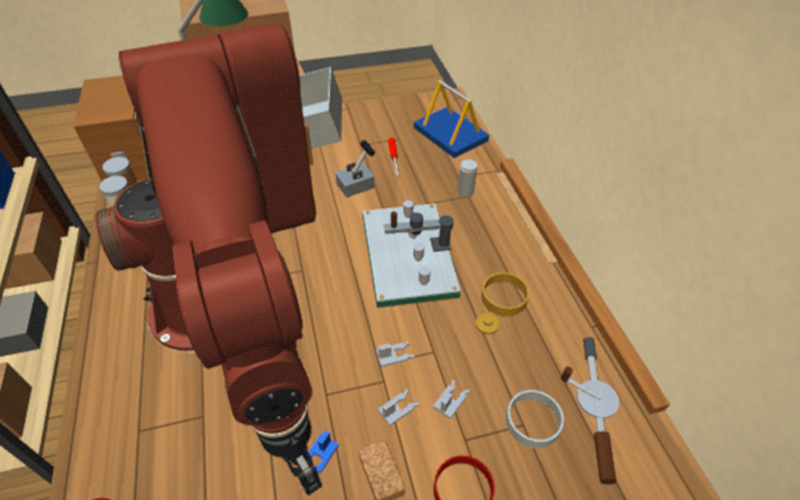

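Top view, 800-px scale: plate corners at about (335,182), (438,203), (422,270), (318,248), with the arm over the row. The isolator is at (267,236), with its bar at (257,213) leaning away, so it is ON. There are three grey clips at (471,276), (514,290) and (521,251). The blue look-alike at (527,346) is to be left alone. I'll turn the arm aside and look closer.

```bash
python3 - <<'E'
from h import *
s=1/1.25
for nm,u,v,z in [("c1",335,182,.03),("c2",438,203,.03),("c3",422,270,.03),("c4",318,248,.03),("bar",257,213,.13),("box",267,236,.05),("clipA",471,276,.03),("B",514,290,.03),("C",521,251,.03)]:
    print(nm,on("top",u*s,v*s,z).round(3))
q=robot.observe()["q"].copy(); q[0]=90; robot.goto_joints(q)
t=robot.grab_frame("top"); sd=robot.grab_frame("side"); cv2.imwrite("pics/t1.png",t); cv2.imwrite("pics/s1.png",sd)
a=cv2.resize(t[130:330,330:530],None,fx=3,fy=3,interpolation=cv2.INTER_CUBIC)
cv2.imwrite("pics/t1c.png",a)
a=cv2.resize(t[130:230,190:360],None,fx=4.7,fy=4.7,interpolation=cv2.INTER_CUBIC)
cv2.imwrite("pics/t1p.png",a)
cv2.imwrite("pics/s1r.png",cv2.resize(sd[100:400,230:530],None,fx=2,fy=2,interpolation=cv2.INTER_CUBIC))
E
```

```text
c1 [0.682 0.197 0.03 ]
c2 [ 0.655 -0.132  0.03 ]
c3 [ 0.44  -0.108  0.03 ]
c4 [0.466 0.214 0.03 ]
bar [0.526 0.383 0.13 ]
box [0.479 0.368 0.05 ]
clipA [ 0.441 -0.257  0.03 ]
B [ 0.415 -0.388  0.03 ]
C [ 0.537 -0.4    0.03 ]
```

View pics/t1c.png

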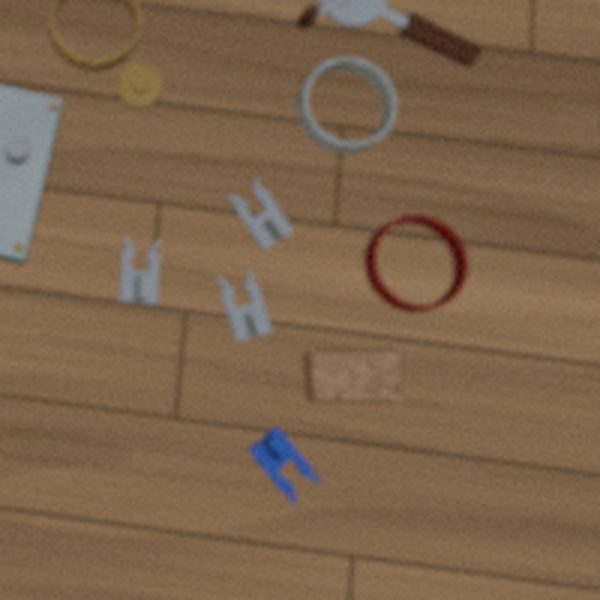

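View pics/t1p.png

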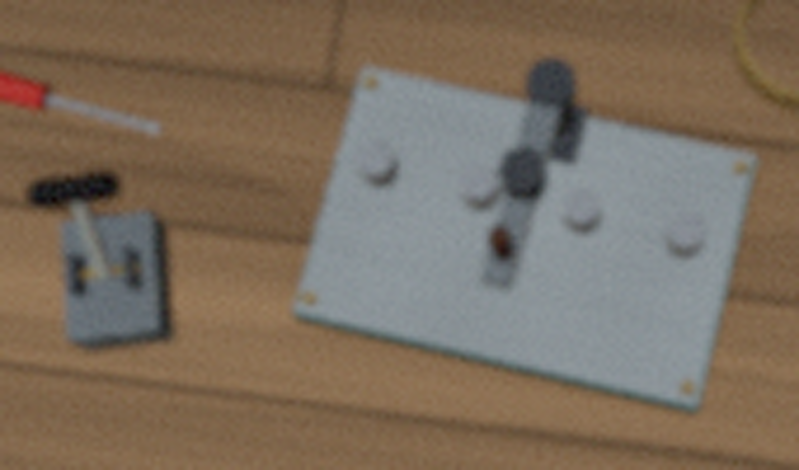

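View pics/s1r.png

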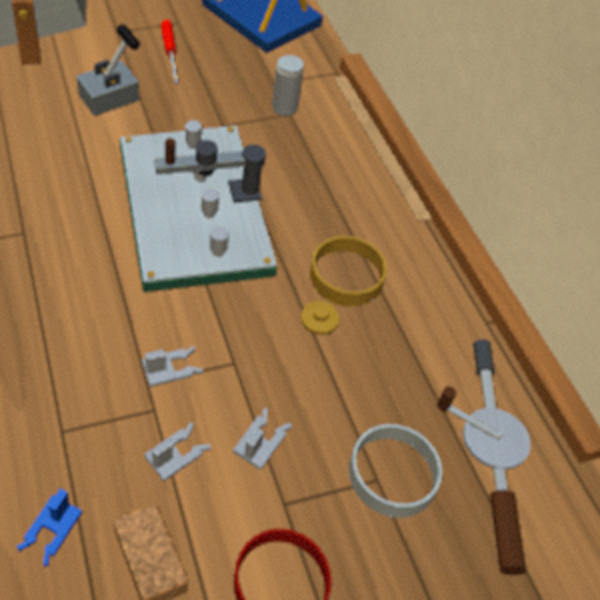

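The top view shows three grey clips, tabs at the rear and mouths towards +x. A is at crop (140,270), B at (245,307) and C at (262,215). The blue one at (283,463) is the look-alike the task says to leave, so the grey ones are the clips. The isolator is ON, and the brown knob is at (500,242) in the plate crop. I'll measure with masks next.

```bash
cat >> h.py <<'E'
def wpts(n,c,z): return np.array([on(n,u,v,z)[:2] for u,v in c.reshape(-1,2)])
def big(n,im,k=4): return cv2.resize(im,None,fx=k,fy=k,interpolation=cv2.INTER_CUBIC)
def conts(im,lo,hi,amin,k=4):
    "HSV mask on k-fold enlarged picture; contours in native pixels"
    m=cv2.inRange(cv2.cvtColor(big("",im,k),cv2.COLOR_BGR2HSV),lo,hi)
    c,_=cv2.findContours(m,cv2.RETR_EXTERNAL,cv2.CHAIN_APPROX_NONE)
    return [(x.reshape(-1,2)+.5)/k-.5 for x in c if cv2.contourArea(x)>amin*k*k]
def rect(p):
    "min-area rectangle: centre, (long, short), direction of long axis (deg)"
    c,(w,h),a=cv2.minAreaRect((p*1000).astype(np.float32))
    if w<h: w,h,a=h,w,a+90
    return np.array(c)/1000,(w,h),(a+90)%180-90
def clips(n,im,z0=.008):
    out=[]
    for c in conts(im,(85,15,95),(125,110,255),40) + []:
        p=wpts(n,c,z0); ce,(l,w),a=rect(p)
        if 70<l<105 and 35<w<65:
            out.append((ce,l,w,a))
    return out
E
python3 - <<'E'
from h import *
t=cv2.imread("pics/t1.png"); s=cv2.imread("pics/s1.png")
H=cv2.cvtColor(t,cv2.COLOR_BGR2HSV)
for nm,u,v in [("clip",377,225),("plate",280,210),("wood",400,260),("knob",296,181),("bar",206,170),("box",210,197),("arm",300,175),("head",335,180)]: print(nm,H[v,u])
for n,im in(("top",t),("side",s)):
    for c in conts(im,(80,12,90),(130,140,255),60):
        ce,(l,w),a=rect(wpts(n,c,.008)); m=c.mean(0)
        if l<420: print(n,m.round(),ce.round(4),round(l),round(w),round(a,1))
E
```

```text
clip [104  20 138]
plate [ 15 105 139]
wood [ 15 105 129]
knob [ 10 162  63]
bar [165  24  21]
box [106  28 118]
arm [104  35 124]
head [108  22 148]
top [152. 386.] [-0.2355  0.4612] 77 76 -77.3
top [124. 382.] [-0.2353  0.5594] 79 77 -75.7
top [425. 285.] [ 0.2321 -0.4567] 82 50 46.3
top [412. 233.] [ 0.4153 -0.3944] 65 42 21.5
top [376. 222.] [ 0.4407 -0.2569] 66 42 1.4
top [417. 202.] [ 0.5373 -0.4066] 65 44 39.9
top [215. 189.] [0.4878 0.3839] 102 72 14.0Traceback (most recent call last):
  File "<stdin>", line 7, in <module>
  File "h.py", line 13, in wpts
    def wpts(n,c,z): return np.array([on(n,u,v,z)[:2] for u,v in c.reshape(-1,2)])
                                      ~~^^^^^^^^^
  File "h.py", line 10, in on
    o,d=ray(n,u,v); return o+d*(z-o[2])/d[2]
        ~~~^^^^^^^
  File "h.py", line 8, in ray
    K,R,t,_=cal(n); return -R.T@t, R.T@np.linalg.inv(K)@np.array([u,v,1.])
            ~~~^^^
  File "h.py", line 4, in cal
    c=robot.get_calibration(n); f=200/np.tan(np.radians(c["vertical_fov"])/2)
ValueError: time passes only in moves, steps and waits
```

```bash
sed -i 's/^def cal(n):/from functools import lru_cache\n@lru_cache\ndef cal(n):/' h.py
sed -i 's/^def wpts.*/def wpts(n,c,z):\n    o,_=ray(n,0,0); K,R,t,_=cal(n); d=np.c_[c,np.ones(len(c))]@np.linalg.inv(K).T@R; return (o+d*((z-o[2])\/d[:,2])[:,None])[:,:2]/' h.py
python3 - <<'E'
from h import *
t=cv2.imread("pics/t1.png"); s=cv2.imread("pics/s1.png")
def inr(p): return -.6<p[1]<.5 and .3<p[0]<.8
for n,im in(("top",t),("side",s)):
  for smax in (60,75):
    for c in conts(im,(0,0,75),(180,smax,255),50):
        ce,(l,w),a=rect(wpts(n,c,.008)); m=c.mean(0)
        if l>200: ce,(l,w),a=rect(wpts(n,c,.03))
        if inr(ce): print(n,smax,m.round(),ce.round(4),round(l),round(w),round(a,1))
  # knob (brown dark) and bar (black)
  for nm,lo,hi in (("knob",(0,110,20),(14,255,95)),("black",(0,0,0),(180,120,50)),("gold",(18,120,90),(32,255,255))):
    for c in conts(im,lo,hi,2 if nm!="black" else 12):
        p=on(n,*c.mean(0),.14 if nm!="gold" else .03)
        if inr(p) and p[1]>-.2: print(n,nm,((c.min(0)+c.max(0))/2).round(1),np.ptp(c,axis=0).round(1),p.round(3))
E
```

```text
top 60 [411. 231.] [ 0.4206 -0.3927] 86 53 21.8
top 60 [376. 220.] [ 0.4467 -0.2571] 87 51 2.4
top 60 [416. 200.] [ 0.5411 -0.4043] 86 54 39.3
top 60 [212. 188.] [0.4918 0.387 ] 127 81 12.7
top 60 [212. 154.] [0.6259 0.4182] 102 13 81.7
top 60 [445. 164.] [ 0.7035 -0.5067] 136 128 -15.3
top 60 [303. 175.] [0.5827 0.0448] 345 265 84.0
top 60 [408. 111.] [ 0.5839 -0.0183] 2755 1574 -82.5
top 75 [411. 231.] [ 0.4209 -0.3929] 89 55 21.3
top 75 [376. 220.] [ 0.4468 -0.2572] 89 54 2.2
top 75 [416. 200.] [ 0.5414 -0.4043] 88 56 39.2
top 75 [212. 189.] [0.4909 0.3873] 128 83 12.0
top 75 [212. 154.] [0.6257 0.4181] 104 15 81.5
top 75 [445. 164.] [ 0.7031 -0.5065] 139 131 -17.7
top 75 [303. 175.] [0.5829 0.0448] 347 267 84.1
top 75 [408. 111.] [ 0.5839 -0.0183] 2755 1574 -82.5
top knob [165.2 216.1] [18.8 15.5] [0.343 0.485 0.14 ]
top knob [296.  181.4] [1.8 4. ] [0.526 0.054 0.14 ]
top black [205.2 169.9] [17.8  6. ] [0.525 0.38  0.14 ]
top black [310.2 154.4] [3.2 7.5] [0.63  0.018 0.14 ]
top gold [361.1 137.6] [31.5 31. ] [ 0.765 -0.164  0.03 ]
side 60 [427. 334.] [ 0.7054 -0.4934] 138 123 
[... 405 characters left out ...]
 [316. 282.] [ 0.4495 -0.2535] 86 59 1.2
side 75 [329. 199.] [0.5844 0.0569] 369 258 84.0
side 75 [284. 139.] [0.4852 0.4054] 215 117 88.5
side knob [314.6 175.2] [ 3.  11.2] [0.527 0.057 0.14 ]
side knob [242.5 109.8] [11.2 16.2] [0.354 0.471 0.14 ]
side black [356.  187.9] [10.2 17. ] [ 0.64 -0.03  0.14]
side black [332.6 179. ] [9.  5.8] [0.58  0.025 0.14 ]
side black [293.5 118.1] [10.2 10.5] [0.526 0.373 0.14 ]
side gold [305.  236.8] [2.2 2.2] [ 0.455 -0.098  0.03 ]
side gold [363.1 229.8] [2.  1.8] [ 0.645 -0.117  0.03 ]
side gold [401.5 241.9] [43.2 50. ] [ 0.738 -0.194  0.03 ]
side gold [293.8 168.9] [1.2 2. ] [0.489 0.218 0.03 ]
side gold [344.6 163.6] [1.5 2.5] [0.678 0.2   0.03 ]
```

```bash
python3 - <<'E'
from h import *
t=cv2.imread("pics/t1.png"); s=cv2.imread("pics/s1.png")
g=[on("top",190+u/4.7-.4,130+v/4.7-.4,.03)[:2] for u,v in [(371,82),(741,168),(308,297),(686,387)]]
print(np.round(g,3), np.mean(g,0).round(4))
c=[c for c in conts(t,(0,0,0),(180,120,60),12) if abs(c.mean(0)-[205,170]).max()<8][0]
print("bar",rect(wpts("top",c,.13)))
o=on("top",190+90/4.7,130+345/4.7,.05),
for nm,u,v in [("lf",63,225),("rf",155,212),("rb",168,330),("lb",75,345),("lugL",78,272),("lugR",134,266)]:
    print(nm,on("top",190+u/4.7-.4,130+v/4.7-.4,.05 if "lug" not in nm else .07).round(3))
E
```

```text
[[ 0.676  0.194]
 [ 0.642 -0.121]
 [ 0.488  0.215]
 [ 0.454 -0.099]] [0.5648 0.0471]
bar (array([0.5272829 , 0.38405438]), (65.72240447998047, 20.032812118530273), -74.46090793609619)
lf [0.517 0.417 0.05 ]
rf [0.537 0.345 0.05 ]
rb [0.443 0.317 0.05 ]
lb [0.421 0.388 0.05 ]
lugL [0.476 0.39  0.07 ]
lugR [0.487 0.347 0.07 ]
```

```bash
cat >> h.py <<'E'
rad=np.radians
def dirs(a): return np.array([np.cos(rad(a)),np.sin(rad(a)),0]),np.array([-np.sin(rad(a)),np.cos(rad(a)),0])
def at(xy,z): return np.array([xy[0],xy[1],z])
ISO=np.array([.4815,.3685,0]); IYAW=15.5
BC=np.array([.566,.049,0]); BY=-6.0
KN=np.array([.5265,.0555,0])
bx,by=dirs(BY); HI=KN+.14*bx
SH={i+1:BC+.02*bx+(i-1.5)*.085*by for i in range(4)}
def down(yaw): return [180,0,(yaw+180+180)%360-180]
def over(p,z,yaw):
    robot.move_pose([p[0],p[1],z],down(yaw))
def ln(p,z,vel=.15,yaw=None,guard=None):
    return robot.line_to([p[0],p[1],z],vel=vel,rotation=None if yaw is None else down(yaw),guard=guard)
def iso(sign):
    "push the handle towards sign*x of its box"
    x,_=dirs(IYAW); a=ISO-sign*.098*x
    robot.set_gripper(0)
    over(a,.30,IYAW); ln(a,.190); g=ln(ISO+sign*.015*x,.190,vel=.08,guard=25)
    print("iso",sign,g,robot.observe()["ft_force"].round(1)); ln(a,.190,vel=.2) ; ln(a,.30,vel=.3)
E
python3 - <<'E'
from h import *
print({k:v.round(3) for k,v in SH.items()},HI)
iso(-1)
t=robot.grab_frame("top"); s=robot.grab_frame("side"); cv2.imwrite("pics/t2.png",t); cv2.imwrite("pics/s2.png",s)
cv2.imwrite("pics/c2.png",np.hstack([big("",x,2) for x in (t[100:250,180:340],s[60:210,240:400])]))
print(robot.observe()["time"])
E
```

```text
{1: array([ 0.573, -0.08 ,  0.   ]), 2: array([0.581, 0.005, 0.   ]), 3: array([0.59 , 0.089, 0.   ]), 4: array([0.599, 0.174, 0.   ])} [0.66573307 0.04086602 0.        ]
iso -1 False [-0.7  0.1 -0.4]
11.4667
```

View pics/c2.png

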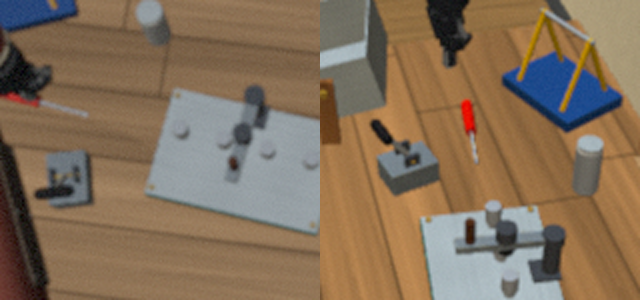

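The isolator is OFF: in both views its bar (top (53,192), side (380,132)) leans towards the robot. Next is the drive arm.

```bash
cat >> h.py <<'E'
def knob(th): return HI+.14*(-np.cos(th)*bx+np.sin(th)*by)
def swing(a,b,n=8,guard=None):
    for th in np.linspace(a,b,n+1)[1:]:
        g=ln(knob(th),.20,vel=.1,yaw=BY-np.degrees(th),guard=guard)
        if g: print("guard at",th); break
    print("swing",th,robot.observe()["ft_force"].round(1))
E
python3 - <<'E'
from h import *
robot.set_gripper(.04); over(KN,.30,BY); ln(KN,.20,guard=10); robot.set_gripper(.024)
swing(0,1.58,8,25)
robot.set_gripper(.04); p=robot.observe()["tool_pos"]; ln(p,.30)
q=robot.observe()["q"].copy(); q[0]=75; robot.goto_joints(q)
t=robot.grab_frame("top"); s=robot.grab_frame("side"); cv2.imwrite("pics/t3.png",t); cv2.imwrite("pics/s3.png",s)
cv2.imwrite("pics/c3.png",np.hstack([big("",x,2) for x in (t[100:250,220:420],s[110:260,250:450])]))
for n,im in(("top",t),("side",s)):
    for c in conts(im,(0,0,75),(180,65,255),50):
        ce,(l,w),a=rect(wpts(n,c,.008))
        if -.6<ce[1]<-.12 and .3<ce[0]<.65 and l<110: print(n,ce.round(4),round(l),round(w),round(a,1))
print(robot.observe()["time"])
E
```

```text
swing 1.58 [0.  0.7 0.6]
top [ 0.4205 -0.3928] 86 53 21.8
top [ 0.4467 -0.257 ] 87 53 2.1
top [ 0.541  -0.4042] 87 55 39.5
side [ 0.4231 -0.3922] 85 50 22.4
side [ 0.5436 -0.4031] 85 50 39.4
side [ 0.4496 -0.2534] 85 58 1.8
21.825
```

View pics/c3.png

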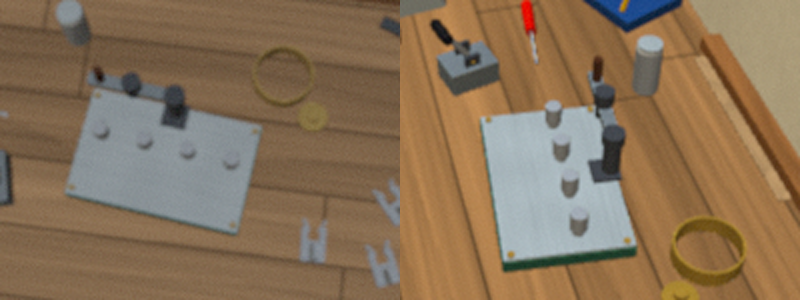

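The drive arm is fully open, with the knob at top crop (97,75), and the shafts are free. I'll check the shafts against their heads, then fit the first clip (A) to shaft 1.

```bash
python3 - <<'E'
from h import *
t=cv2.imread("pics/t3.png"); s=cv2.imread("pics/s3.png")
a=[]
for n,im in(("top",t),("side",s)):
    v=im.copy(); K=6
    v=big("",im,K)
    for k,p in SH.items():
        for r,z,col in((.015,.078,(0,0,255)),(.015,.041,(0,255,0))):
            P=np.array([(proj(n,p+[r*np.cos(x),r*np.sin(x),z])+.5)*K for x in np.linspace(0,6.28,24)]).astype(np.int32)
            cv2.polylines(v,[P],True,col,1)
    u=np.array([proj(n,SH[k]+[0,0,.06]) for k in SH]); lo=((u.min(0)-8)*K).astype(int); hi=((u.max(0)+8)*K).astype(int)
    a.append(v[lo[1]:hi[1],lo[0]:hi[0]])
h=max(x.shape[0] for x in a)
o=np.hstack([cv2.copyMakeBorder(x,0,h-x.shape[0],0,0,cv2.BORDER_CONSTANT) for x in a]); print(o.shape); cv2.imwrite("pics/sh.png",o[:600,:800])
E
```

```text
(418, 662, 3)
```

View pics/sh.png

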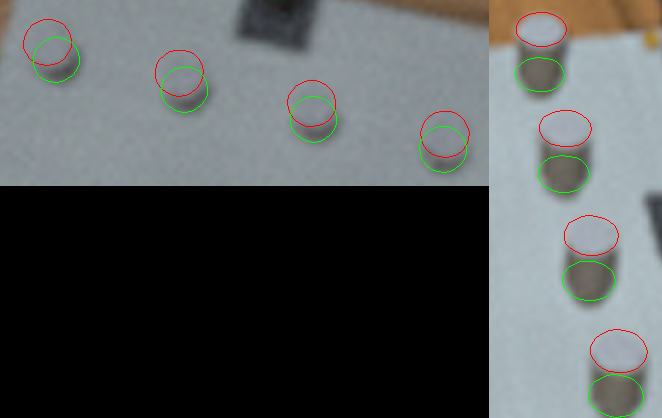

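```bash
cat >> h.py <<'E'
def st():
    o=robot.observe(); return o["tool_pos"].round(4),round(o["gripper_width"],4),o["ft_force"].round(1),round(o["time"],1)
def pick(ce,yaw):
    x,_=dirs(yaw); T=at(ce,0)-.027*x
    robot.set_gripper(.045); over(T,.20,yaw); g=ln(T,.087,vel=.12,guard=15); print("down",g,st())
    robot.set_gripper(0.0); print("grip",st())
    z=robot.observe()["tool_pos"][2]; ln(T,.22,vel=.2); print("lift",st())
def place(k):
    S=SH[k]-.037*bx
    over(S-.066*bx,.19,BY); print("over",st())
    g=ln(S-.066*bx,.117,vel=.08,guard=8); print("plate",g,st())
    p=robot.observe()["tool_pos"]
def push(k,over_=.006):
    S=SH[k]-.037*bx; z=robot.observe()["tool_pos"][2]
    g=ln(S-.030*bx,z,vel=.06,guard=25); print("mid",g,st())
    g=ln(S+over_*bx,z,vel=.025,guard=28); p=st(); print("push",g,p,"eye err mm",((p[0]-S)@bx*1000).round(1))
def rel():
    robot.set_gripper(.04); p=robot.observe()["tool_pos"]; ln(p,.22,vel=.2)
E
python3 - <<'E'
from h import *
pick([.448,-.2553],2.0); place(1)
E
```

```text
down False (array([ 0.4214, -0.2566,  0.0878]), 0.045, array([-0.7, -0.7,  0.1]), 26.7)
grip (array([ 0.4213, -0.2567,  0.0877]), 0.0114, array([-1.4, -0.7,  5.8]), 27.1)
lift (array([ 0.4206, -0.2558,  0.2185]), 0.0114, array([ 0.2,  0.6, -1.5]), 27.9)
over (array([ 0.4698, -0.0693,  0.1893]), 0.0112, array([ 0. , -0.8, -2.3]), 28.7)
plate True (array([ 0.4693, -0.0688,  0.1178]), 0.0111, array([-0.8,  0.6,  6. ]), 29.6)
```

```bash
python3 - <<'E'
from h import *
push(1); rel()
q=robot.observe()["q"].copy(); q[0]=75; robot.goto_joints(q)
t=robot.grab_frame("top"); s=robot.grab_frame("side"); cv2.imwrite("pics/t4.png",t); cv2.imwrite("pics/s4.png",s)
cv2.imwrite("pics/c4.png",np.hstack([big("",x,5) for x in (t[150:230,290:370],s[180:260,280:360])]))
for n,im in(("top",t),("side",s)):
    for c in conts(im,(0,0,75),(180,65,255),50):
        ce,(l,w),a=rect(wpts(n,c,.008))
        if -.6<ce[1]<-.12 and .3<ce[0]<.65 and l<110: print(n,ce.round(4),round(l),round(w),round(a,1))
E
```

```text
mid False (array([ 0.5059, -0.0729,  0.1179]), 0.0112, array([ 1.1, -0.6,  0.8]), 30.4)
push True (array([ 0.5357, -0.0761,  0.118 ]), 0.0114, array([-3.2, -0.3,  5.5]), 31.5) eye err mm -0.1
top [ 0.4203 -0.393 ] 87 54 21.9
top [ 0.5415 -0.4038] 86 55 38.7
side [ 0.4231 -0.3923] 85 50 21.9
side [ 0.5437 -0.4032] 85 50 39.6
```

View pics/c4.png

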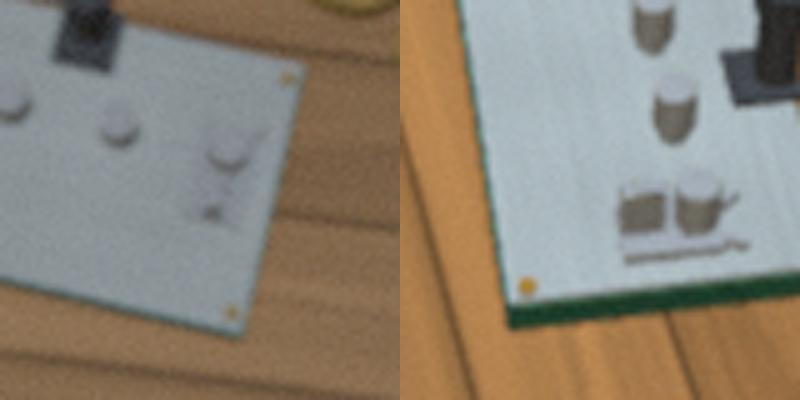

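```bash
cat > m.py <<'E'
from h import *
def rel_(n,k,u,v,z=.036):
    d=on(n,u,v,z)-SH[k]; return np.round([d@bx*1000,d@by*1000],1)
E
python3 - <<'E'
from m import *
for u,v in [(748,243),(738,197),(628,258),(625,235)]: print("side",rel_("side",1,(u-400)/5+279.6,v/5+179.6))
E
```

```text
side [ 30.8 -21.2]
side [31.9 18. ]
side [-47.9 -22. ]
side [-46.8  -2.9]
```

Clip 1 is on: the jaw tips measure 31–32 mm ahead of shaft 1's axis against 32 mm expected. Next are B to shaft 2 and C to shaft 3, with a repeated push as a check of the hard stop.

```bash
cat > run.py <<'E'
from m import *
import sys
def go(ce,yaw,k):
    pick(ce,yaw)
    if robot.observe()["gripper_width"]<.008: print("LOST"); return False
    place(k)
    if robot.observe()["gripper_width"]<.008: print("LOST"); return False
    push(k); S=SH[k]-.037*bx; z=robot.observe()["tool_pos"][2]
    g=ln(S+.006*bx,z,vel=.02,guard=28); p=st(); print("push2",g,p,((p[0]-S)@bx*1000).round(1))
    rel(); return True
def look(i,k):
    q=robot.observe()["q"].copy(); q[0]=75; robot.goto_joints(q)
    t=robot.grab_frame("top"); s=robot.grab_frame("side"); cv2.imwrite(f"pics/t{i}.png",t); cv2.imwrite(f"pics/s{i}.png",s)
    for n,im in(("top",t),("side",s)):
        for c in conts(im,(0,0,75),(180,65,255),50):
            ce,(l,w),a=rect(wpts(n,c,.008))
            if -.6<ce[1]<-.12 and .3<ce[0]<.65 and l<110: print(n,ce.round(4),round(l),round(w),round(a,1))
    u=proj("side",SH[k]+[0,0,.04]).astype(int); print("crop origin",u-40)
    return s[u[1]-40:u[1]+40,u[0]-40:u[0]+40]
E
python3 - <<'E'
from run import *
go([.4217,-.3926],22.0,2); a=look(5,2); cv2.imwrite("pics/c5.png",big("",a,5))
E
```

```text
down False (array([ 0.397 , -0.4032,  0.0879]), 0.0451, array([ 0.3, -0.6,  1.2]), 40.4)
grip (array([ 0.3969, -0.4032,  0.0878]), 0.0111, array([-0.8, -0.3,  4.9]), 40.8)
lift (array([ 0.3963, -0.4022,  0.2184]), 0.0108, array([-0.8,  0.7, -1.2]), 41.6)
over (array([0.4791, 0.0148, 0.1898]), 0.0112, array([ 0.6, -0.1, -1.9]), 43.2)
plate True (array([0.4782, 0.0156, 0.1178]), 0.0112, array([-1.2, -0.1,  4.5]), 44.0)
mid False (array([0.5149, 0.0116, 0.1178]), 0.0116, array([ 0.7, -0.4,  0.4]), 44.8)
push True (array([0.5448, 0.0084, 0.118 ]), 0.0113, array([-0.8, -0.3,  5.8]), 46.0) eye err mm 0.2
push2 True (array([0.5454, 0.0085, 0.1181]), 0.0115, array([-3.2, -0.1,  7.1]), 46.2) 0.7
top [ 0.5414 -0.404 ] 86 55 39.3
side [ 0.5436 -0.4032] 85 49 39.4
crop origin [294 164]
```

View pics/c5.png

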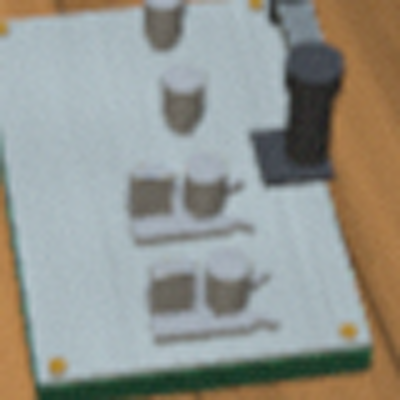

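Clip B is on shaft 2: the stop was firm on the second push, and the jaw tips show past the head at (242,185) and (253,232), as on shaft 1. Next is C.

```bash
python3 - <<'E'
from run import *
go([.5425,-.4035],39.4,3); a=look(6,2)
for u,v in [(253,232),(242,185),(140,240)]: print("B",rel_("side",2,294+u/5-.4,164+v/5-.4))
cv2.imwrite("pics/c6.png",big("",a,6))
E
```

```text
down False (array([ 0.5221, -0.4211,  0.0881]), 0.045, array([-0.9,  0.6,  0.4]), 55.1)
grip (array([ 0.522 , -0.4211,  0.0879]), 0.0115, array([0.1, 0.1, 4.3]), 55.5)
lift (array([ 0.5212, -0.4202,  0.2182]), 0.0114, array([ 0.2,  0.5, -1.8]), 56.3)
over (array([0.4882, 0.0994, 0.19  ]), 0.0112, array([-1.1,  0.2, -1.2]), 58.2)
plate True (array([0.487 , 0.1   , 0.1178]), 0.0112, array([-1. ,  0.5,  4.5]), 59.1)
mid False (array([0.5239, 0.0962, 0.1179]), 0.0109, array([ 1.4, -0.4,  0.6]), 59.9)
push True (array([0.5535, 0.093 , 0.118 ]), 0.0113, array([-2.4, -0.9,  4.8]), 61.0) eye err mm -0.0
push2 True (array([0.5541, 0.093 , 0.1182]), 0.0116, array([-2.7, -0.2,  5.9]), 61.3) 0.6
crop origin [294 164]
B [ 29.6 -26.8]
B [30.3 16.4]
B [-46.4 -22.7]
```

View pics/c6.png

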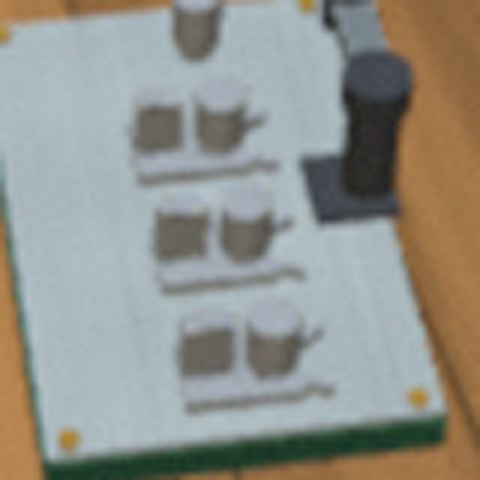

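All three clips sit alike, on shafts 1 to 3. Next, swing the drive arm back.

```bash
python3 - <<'E'
from run import *
robot.set_gripper(.05); k=knob(1.58); y=BY-np.degrees(1.58)
over(k,.30,y); print(ln(k,.20,guard=10)); robot.set_gripper(.024)
swing(1.58,.1,8,30); 
g=ln(knob(-.06),.20,vel=.04,yaw=BY+3,guard=15); p=robot.observe()["tool_pos"]; d=p-HI
print(g,st(),"angle",np.arctan2(d@by,-d@bx))
robot.set_gripper(.045); ln(robot.observe()["tool_pos"],.30)
a=look(7,2); t=cv2.imread("pics/t7.png")
cv2.imwrite("pics/c7.png",np.hstack([big("",t[130:230,240:360],4),cv2.resize(a,(320,400))]))
E
```

```text
False
swing 0.1 [-0.  -0.2  0.2]
False (array([0.526 , 0.0485, 0.1999]), 0.024, array([ 1.2,  6.4, -0.3]), 73.1) angle -0.05011346937698012
crop origin [294 164]
```

View pics/c7.png

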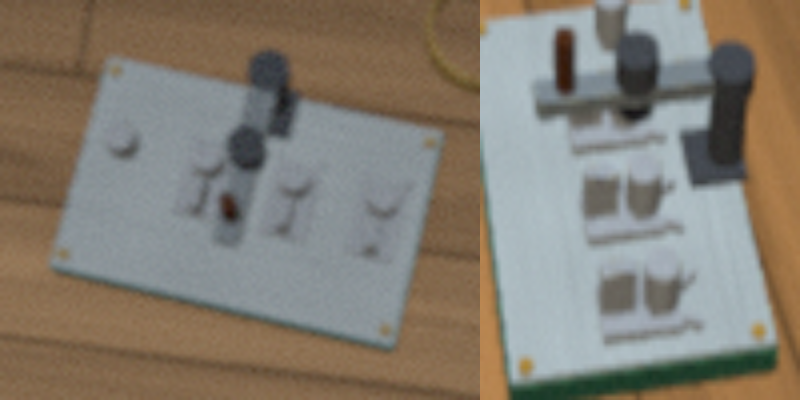

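The drive arm is back: 6 N against the stop at the end, well above the 1 N hinge drag. Last, the isolator ON.

```bash
python3 - <<'E'
from run import *
for n,f in(("top","pics/t7.png"),("side","pics/s7.png")):
    print(n,[((c.min(0)+c.max(0))/2).round(1) for c in conts(cv2.imread(f),(0,110,20),(14,255,95),2) if abs(c.mean(0)-[305,178]).max()<20])
iso(1)
q=robot.observe()["q"].copy(); q[0]=100; robot.goto_joints(q)
t=robot.grab_frame("top"); s=robot.grab_frame("side")
cv2.imwrite("pics/c8.png",cv2.resize(np.hstack([big("",x,2) for x in (t[100:300,180:360],s[60:260,240:420])]),None,fx=1.1,fy=1.1)); print(st())
E
```

```text
top [array([296.9, 181.6])]
side [array([314.6, 175.9])]
iso 1 False [ 0.4 -0.9  0.2]
(array([-0.214 ,  0.4716,  0.3007]), -0.0002, array([0.3, 0.5, 0.2]), 84.9)
```

View pics/c8.png

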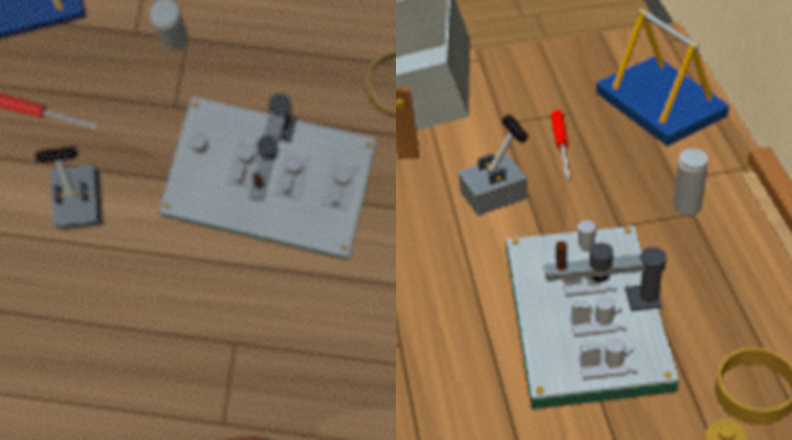

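The isolator is ON (bar at top (57,154), leaning away), the drive arm is at its stop and three clips are seated.

```bash
python3 -c "
from plant import robot; print(robot.job_done())"
```

```text
the job is handed in; nothing more can be done
None
```

I handed the job in at about 85 s: all three clips on the bench are home on shafts 1–3, the drive arm is back against its stop, the isolator was switched on last, and nothing else was touched; no verdict came back.

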